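# Dispense one spacer washer and nudge it into the pick-up lane

## Task

Press the plunger of the washer dispenser all the way down once and let it come back up, so that a single washer comes out of the mouth at the foot of the clear magazine. Then, with the fingertips and without ever lifting it, push that washer sideways along the bench until it lies flat and wholly between the two rails of the aluminium pick-up lane. The other washers stay in the magazine; leave the two fittings, the jar and the wrench alone.

Things in the scene. Friction and masses are not known exactly. Their poses are not given: they have to be found in the camera images.
- dispenser: Washer dispenser fixed to the bench: grey housing (80 long, 58 wide, 44 mm high, x -26 to -106 mm) behind a clear square open-topped magazine (51 x 51 mm outside, 46 mm high) holding a stack of four washers. Origin on the bench under the magazine's centre; x points out of the mouth, z up. Each press ejects the bottom washer and the next one drops into its place as the plunger rises.
- mouth (a point): Middle of the mouth at bench level: a slot 43 mm wide, 13.5 mm high at the foot of the magazine's +x face, 25.5 mm from the dispenser's origin. Pressing drives a blade (30 mm wide, 8 mm high) that pushes the washer straight out along x, 2.6 mm per mm of plunger; fully pressed, the washer's centre ends about 43 mm in front of the mouth (up to 20 mm more if fast). The blade then withdraws.
- plunger_top (a point): Centre of the flat top of the plunger's round black cap (32 mm diameter, 10 mm thick), on the housing 68 mm behind the dispenser's origin (its x = -68 mm), 86 mm above the bench when up. It moves straight down by 28 mm when pressed.
- plunger (a joint): Plunger travel in m: 0 up (rest), 0.028 fully down. A spring returns it by itself: about 5 N at the top and 10 N at the bottom, where a hard stop begins. Pressed at 40 mm/s the whole resistance stays under about 16 N; pressed at 100 mm/s or faster, or past the stop, it is much more.
- washer1: The bottom washer of the stack, the one that comes out: plain steel, 40 mm diameter, 10 mm thick, 14 mm bore, 60 to 105 g. Origin at the centre of its underside. It slides flat on the bench.
- washer2: Second washer from the bottom, the same size and steel; stays in the magazine.
- washer3: Third washer from the bottom, the same; stays in the magazine.
- washer4: Top washer of the stack, the same; stays in the magazine.
- lane: Pick-up lane fixed to the bench: two parallel aluminium rails, each 84 long, 10 wide, 14 mm high, 70 mm apart inside, open at both ends, a black inlay level with the bench between them. Origin at bench level midway between the rails; y runs along the rails, x across. It stands 120 to 155 mm left or right of where the washer comes out, one open end facing that place.
- bin: Small blue open bin of screws fixed to the bench, 80 x 70 mm (x, y), 45 mm high, on the other side of the mouth from the lane. Origin at the centre of its underside. Not part of the job.
- fitting1: Loose steel hose fitting standing upright beyond the mouth, 30 mm wide, 55 mm high. Origin at the centre of its underside. Leave alone.
- fitting2: Another such fitting, 30 mm wide, 55 mm high. Leave alone.
- jar: Loose clear jar with a white cap, 54 mm diameter, 60 mm high, left of the housing. Origin at the centre of its underside. Leave alone.
- wrench: Loose steel wrench 150 mm long lying on the bench right of the housing, along its own x. Leave alone.

How it is judged:
On the way, in this order (a step that is already met when the one before it is completed fails the run):
1. the plunger is pressed down to within 4 mm of its stop (value of joint plunger above 0.024 m), for 0.05 s.
2. the plunger is back up and the bottom washer lies flat outside the mouth (value of joint plunger below 0.004 m and x of washer1 in the frame of dispenser above 0.05 m and height (world z) of washer1 below 0.004 m), for 0.1 s.
At the end, for the whole second after the job is handed in: The ejected washer lies still and flat on the bench between the lane's rails, its centre within 24 mm of the lane's middle along the rails (no edge sticking out by more than 2 mm); the plunger is up; the three other washers are in the magazine, within 8 mm of its axis (x of washer1 in the frame of lane between -0.018 and 0.018 m and y of washer1 in the frame of lane between -0.024 and 0.024 m and height (world z) of washer1 below 0.004 m and angle between washer1's own z axis and vertical below 0.1 rad and linear speed of washer1 below 0.02 m/s and value of joint plunger below 0.004 m and horizontal distance between each of washer2, washer3, washer4 and dispenser below 0.008 m and height (world z) of each of washer2, washer3, washer4 below 0.03 m); the robot touches nothing.
It fails at once if the ejected washer is lifted (over 12 mm off the bench) or stood on edge (height (world z) of washer1 above 0.012 m or angle between washer1's own z axis and vertical above 0.5 rad).
It fails at once if a second washer is pushed or taken out of the magazine (horizontal distance between any of washer2, washer3, washer4 and dispenser above 0.015 m or height (world z) of washer4 above 0.042 m).
It fails at once if a fitting, the jar or the wrench is shifted by more than 20 mm or lifted or knocked over (distance of any of fitting1, fitting2, jar, wrench from where it was at the start of the episode above 0.02 m or angle between any of fitting1, fitting2, jar, wrench's own z axis and vertical above 0.5 rad).
It also fails if it takes over 42 s, if anything falls off the work surface, if the arm or the gripper's body presses on something with over 40 N, if the wrist force passes 120 N, or if a joint passes its speed limit or range.

## Robot

A 6-joint arm with a two-finger parallel gripper is mounted at the origin on the work surface. World frame = base frame: x ahead of the robot, y to its left, z up, the work surface at z = 0. Lengths are in m, angles in rad, forces in N, time in s.
With the tool pointing down it reaches from about 0.25 to 0.725 m from the base axis. Payload 4 kg.
Tool frame: the origin (TCP) lies at the very end of the fingers, on their centre line; the grasp point (between the pads) lies 19 mm behind it; z points along the fingers, y is the direction in which the jaws open and shut (so a half turn about z gives the same grasp; the last joint's range is limited). The gripper opens to 85 mm and grips with 20 to 120 N. Pads are 22 mm wide; open, the fingers measure 114 mm over their backs; the gripper's body (76 mm by 85 mm) begins 54 mm behind the grasp point. The pads swing forward as they close: fully open they stand 13 mm farther back than shut.
Start: joints at [1.228, 0.241, 0.005, 1.335, 0, 1.571], TCP at [0.168, 0.471, 0.231] pointing down, gripper open.
Joint ranges: [-2.72, 2.72], [-1.05, 1.87], [-1.09, 1.28], [-1.99, 2.15], [-1.42, 1.44], [-3.14, 3.14]. Speed limits (rad/s): [2.79, 2.79, 3.14, 3.14, 3.14, 3.14].

## Interface

Orientations are given as a unit quaternion [x, y, z, w].
In Python, from workcell import bot, camera gives the robot as it stands. The module is installed in compiled form; this text tells all that it offers.
- The arm moves only by the tool send_rows, never from a script. Its argument "deltas" is a list of rows, each an object with "grip": the opening, from 0 (shut) to 1 (fully open); "translation": the shift along the tool's x, y, z in m, a list of three; "twist": the turn, a rotation vector about the tool's x, y, z in degrees, a list of three. A call has 1 to 5 rows; each row is the pose to reach, as a shift and turn from the pose measured when the call began, along the tool's axes at that moment; what a row does not reach only later rows make up. A row lasts 1/8 s, in which the tool goes at most 62.5 mm and 10.7 degrees, less where a joint would pass 70% of its speed; a pose out of reach is approached as far as the arm can. A call with a gripper value outside its range is refused whole. The fingers move at their own pace and stop on an object; the grip force is fixed at half the most. Time passes only in rows, so rows that repeat a pose let the fingers close. It gives the time, the measured TCP pose, the force and the opening at its end, in the units of the state.
- bot.get_obs(): the state, without advancing time (a new reading comes with each control period).
- camera(name): name is "scene" or "top" or "wrist"; returns a dict with "color" (480x640x3 uint8, blue, green, red), "intrinsics" (3x3 intrinsics, pixels), "xyz" and "rotation" of the camera in the world. Camera axes: x right, y down, z forward; pixel columns grow to the right and rows downward; lengths in m; the calibration is good to about 2 mm. The wrist camera is an equidistant fisheye: a pixel r from the principal point sees the ray r / f radians off the axis. A picture is of the moment at which its call begins. There is no depth.
- bot.job_done(): hands the job in, once; it reports no verdict.
The state is a dict: "clock": time; "joint_pos": joint angles; "joint_vel": joint speeds; "tau": joint torques, N m; "eef_pos": TCP position; "tool_rot": TCP orientation; "ft_force": force on the tool from outside, world axes, zero at the start; "ft_torque": the same for the moment, N m; "grip_width": finger opening in m.
Only numpy, scipy, OpenCV 4.12 (cv2) and the standard library are available. Lean on these libraries where they do the work, as an engineer would, in place of code of your own. Each camera call takes 0.05 s, during which the arm holds its last target.

## Working session

There is one attempt and no reset: what is moved stays moved. The work goes in short steps, Python scripts to look and compute and a tool call to move; the robot and the scene stay as the last step left them, time stands still between calls to the robot, and variables do not carry over. Pictures are saved under pics/ and viewed, and the job is handed in when it is done.

Besides the shell and the picture viewer there is one more tool, called after "Call:" as name([rows], argument=value, ...), one row to a line, values as JSON. send_rows: Moves the arm, as the interface text tells. Its arguments: {"type":"object","properties":{"deltas":{"type":"array","items":{"type":"object","properties":{"grip":{"type":"number"},"translation":{"type":"array","items":{"type":"number"}},"twist":{"type":"array","items":{"type":"number"}}}}}},"required":["deltas"]}

```bash
mkdir -p pics
python3 - <<'E'
from workcell import bot,camera
import cv2,numpy as np,pickle
o=bot.get_obs();print(o)
d={}
for n in("scene","top","wrist"):
    c=camera(n);d[n]=c;cv2.imwrite(f"pics/{n}0.png",c["color"]);print(n,c["intrinsics"],c["xyz"],c["rotation"])
pickle.dump(d,open("c0.pkl","wb"))
E
```

```text
{'clock': 0.0, 'joint_pos': array([ 1.22798801e+00,  2.41410096e-01,  3.72529590e-03,  1.33522452e+00,
       -2.53669615e-05,  1.57076763e+00]), 'joint_vel': array([-0.00037174,  0.00014864,  0.0012612 ,  0.00040097,  0.000193  ,
       -0.00210528]), 'tau': array([ 7.80418650e-04, -3.72317111e+01,  2.52408242e+01,  1.71011098e-02,
        9.82129791e-05, -3.06879492e-06]), 'eef_pos': array([0.16785818, 0.47030014, 0.23041483]), 'tool_rot': array([ 1.70551851e-01,  9.85348136e-01, -1.04317435e-03, -1.67719588e-04]), 'ft_force': array([-0.32428318, -0.77478128, -0.43309514]), 'ft_torque': array([ 0.00924723, -0.00617539, -0.01215037]), 'grip_width': 0.08590886778703329}
scene [[610.33449845   0.         311.87888297]
 [  0.         610.33449845 233.36090132]
 [  0.           0.           1.        ]] [1.19087365 0.13392437 0.88169979] [ 0.58940475  0.73683931 -0.25968841 -0.20550377]
top [[499.07635932   0.         312.83870692]
 [  0.         499.07635932 242.60149946]
 [  0.           0.           1.        ]] [0.43424974 0.00796538 0.83974111] [ 0.71233975 -0.6959894   0.06404241 -0.06379194]
wrist [[371.64829954   0.         322.36887229]
 [  0.         371.64829954 247.36157206]
 [  0.           0.           1.        ]] [0.10302022 0.49517185 0.37337548] [0.80917538 0.57113918 0.07897145 0.11313156]
```

View pics/top0.png

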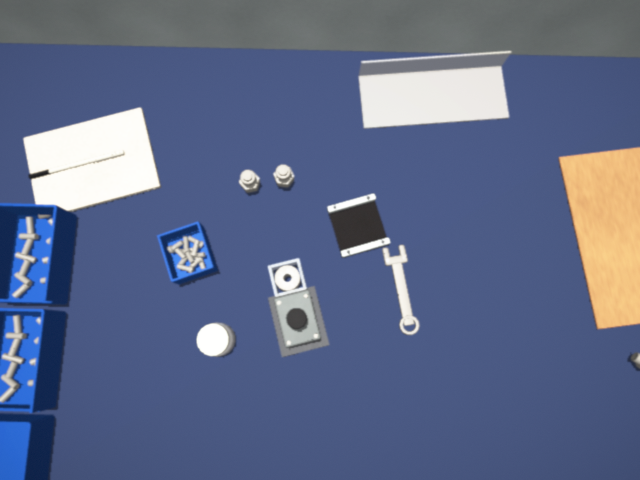

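View pics/scene0.png

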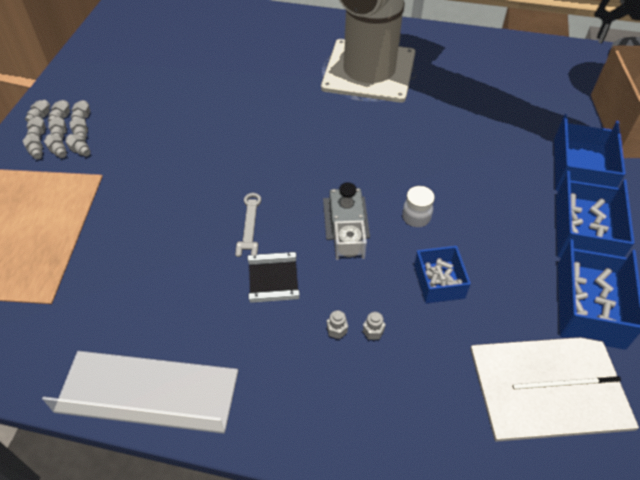

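The top view shows the dispenser at about (290,300), with its mouth facing up the image. The lane is at (358,225) on the right and the bin at (187,252) on the left. The fittings are at (249,180) and (284,176), the jar at (215,340) and the wrench at (402,290). Next I'll measure these.

```bash
cat > h.py <<'E'
import numpy as np,cv2
from scipy.spatial.transform import Rotation as R
def ray(c,u,v):
    K=c["intrinsics"];d=np.array([(u-K[0,2])/K[0,0],(v-K[1,2])/K[1,1],1.]);return R.from_quat(c["rotation"]).apply(d)
def onz(c,u,v,z):
    d=ray(c,u,v);p=np.array(c["xyz"]);return p+d*(z-p[2])/d[2]
def proj(c,P):
    q=R.from_quat(c["rotation"]).inv().apply(np.array(P)-c["xyz"]);K=c["intrinsics"];return K[0,0]*q[0]/q[2]+K[0,2],K[1,1]*q[1]/q[2]+K[1,2]
E
python3 - <<'E'
import pickle,cv2
d=pickle.load(open("c0.pkl","rb"))
t=d["top"]["color"][155:365,190:430]
cv2.imwrite("pics/topz.png",cv2.resize(t,None,fx=2.8,fy=2.8,interpolation=cv2.INTER_CUBIC))
t=d["scene"]["color"][170:350,230:480]
cv2.imwrite("pics/scz.png",cv2.resize(t,None,fx=3,fy=3,interpolation=cv2.INTER_CUBIC))
E
```

```text
(no output)
```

View pics/topz.png

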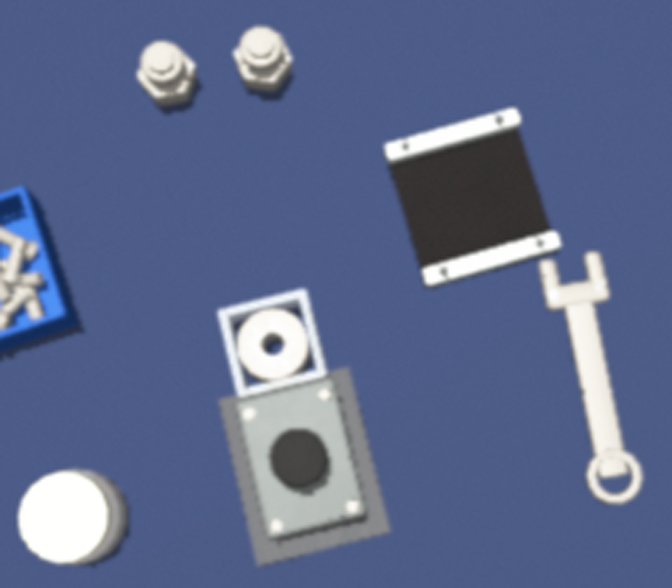

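View pics/scz.png

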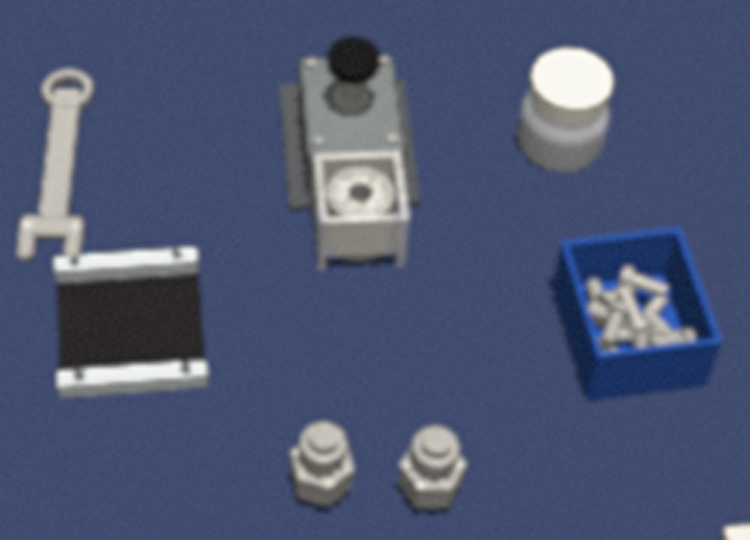

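```bash
cat > meas.py <<'E'
import pickle
from h import *
d=pickle.load(open("c0.pkl","rb"));t=d["top"];s=d["scene"]
def zp(x,y):return (x+.5)/2.8-.5+190,(y+.5)/2.8-.5+155
hsv=cv2.cvtColor(t["color"],cv2.COLOR_BGR2HSV)
def comps(m,box,z,name,mn=40):
    mm=np.zeros_like(m);x0,y0,x1,y1=box;mm[y0:y1,x0:x1]=m[y0:y1,x0:x1]
    cs,_=cv2.findContours(mm,cv2.RETR_EXTERNAL,cv2.CHAIN_APPROX_NONE)
    out=[]
    for c in cs:
        if cv2.contourArea(c)<mn:continue
        r=cv2.minAreaRect(c);b=[onz(t,*p,z)[:2] for p in cv2.boxPoints(r)]
        ctr=onz(t,*r[0],z)[:2];e=[np.array(b[1])-b[0],np.array(b[2])-b[1]]
        print(name,np.round(r[0],1),"ctr",ctr.round(4),[ (round(np.linalg.norm(x)*1e3,1),round(np.degrees(np.arctan2(x[1],x[0])),1)) for x in e]);out.append(ctr)
    return out
w=((hsv[...,1]<60)&(hsv[...,2]>150)).astype(np.uint8)
comps(w,(322,190,394,260),.014,"rails")
k=((hsv[...,2]<70)).astype(np.uint8)
comps(k,(322,190,394,260),0,"inlay")
comps(k,(280,300,315,340),.086,"cap")
for n,p,z in [("mag",(219,310),.046),("mag",(306,290),.046),("mag",(328,373),.046),("mag",(240,395),.046),("washer",(272,345),.04),("cap",(298,458),.086),("fit1",(163,58),.055),("fit2",(262,42),.055),("wrenchTipL",(545,262),.005),("binR",(78,325),.045),("jar",(65,515),.06)]:
    print(n,onz(t,*zp(*p),z).round(4))
def sz(x,y):return (x+.5)/3-.5+230,(y+.5)/3-.5+170
for n,p,z in [("cap",(353,58),.086),("washer",(360,190),.04),("mouthL",(322,268),0),("mouthR",(402,265),0)]:
    print("scene",n,onz(s,*sz(*p),z).round(4))
E
python3 meas.py
```

```text
rails [387.7 253.4] ctr [ 0.57   -0.1164] [(np.float64(15.9), np.float64(-77.2)), (np.float64(22.2), np.float64(-169.1))]
rails [365.2 246.6] ctr [ 0.5806 -0.0787] [(np.float64(86.8), np.float64(-72.2)), (np.float64(11.8), np.float64(-164.2))]
rails [351.1 202.3] ctr [ 0.6569 -0.0542] [(np.float64(86.0), np.float64(-72.3)), (np.float64(12.5), np.float64(-164.4))]
inlay [357.1 225. ] ctr [ 0.6206 -0.0661] [(np.float64(83.4), np.float64(-72.3)), (np.float64(65.6), np.float64(-164.4))]
cap [298.8 321.8] ctr [0.4516 0.0275] [(np.float64(25.9), np.float64(-51.3)), (np.float64(17.4), np.float64(-140.7))]
mag [0.5407 0.0805 0.046 ]
mag [0.5534 0.0311 0.046 ]
mag [0.5061 0.0173 0.046 ]
mag [0.4925 0.0668 0.046 ]
washer [0.522  0.0499 0.04  ]
cap [0.4568 0.0316 0.086 ]
fit1 [0.6873 0.1183 0.055 ]
fit2 [0.6984 0.0607 0.055 ]
wrenchTipL [ 0.5801 -0.1121  0.005 ]
binR [0.5303 0.1609 0.045 ]
jar [0.4237 0.1591 0.06  ]
scene cap [0.4582 0.0299 0.086 ]
scene washer [0.5189 0.0475 0.04  ]
scene mouthL [0.5506 0.0322 0.    ]
scene mouthR [0.538  0.0784 0.    ]
```

```bash
cat > go.py <<'E'
import sys
from workcell import bot
from h import *
def plan(x,y,z,yaw=17.8):
    o=bot.get_obs();q=R.from_quat(o["tool_rot"]);p=np.array(o["eef_pos"])
    a=np.radians(yaw);Y=np.array([np.cos(a),np.sin(a),0]);Z=np.array([0,0,-1.]);X=np.cross(Y,Z)
    T=R.from_matrix(np.stack([X,Y,Z],1))
    print("t",round(o["clock"],2),"pos",p.round(4),"F",np.round(o["ft_force"],1),"w",round(o["grip_width"],4),"q6",o["joint_pos"][5].round(2))
    print("translation",q.inv().apply(np.array([x,y,z])-p).round(4),"twist",np.degrees((q.inv()*T).as_rotvec()).round(2))
if __name__=="__main__":plan(*map(float,sys.argv[1:]))
E
python3 go.py .457 .031 .2
```

```text
t 0.15 pos [0.1679 0.4705 0.2306] F [ 0.  -0.7 -0.3] w 0.0853 q6 1.57
translation [-0.42   -0.3167  0.0311] twist [-8.000e-02  4.000e-02  5.256e+01]
```

Call:
send_rows([
  {"translation": [-0.042,-0.0317,0.003],"twist": [0,0,5],"grip": 0},
  {"translation": [-0.084,-0.0633,0.006],"twist": [0,0,10.5],"grip": 0},
  {"translation": [-0.126,-0.095,0.009],"twist": [0,0,16],"grip": 0},
  {"translation": [-0.168,-0.1267,0.012],"twist": [0,0,21],"grip": 0},
  {"translation": [-0.21,-0.158,0.015],"twist": [0,0,26],"grip": 0},
])

```text
clock: 0.78
eef_pos: [0.3131, 0.2495, 0.2157]
tool_rot: [0.389, 0.921, -0.001, 0.0]
ft_force: [0.5, 0.3, 0.1]
grip_width: -0.0
```

```bash
python3 go.py .457 .031 .14
```

```text
t 0.78 pos [0.3131 0.2495 0.2157] F [0.5 0.3 0.1] w -0.0 q6 1.47
translation [-0.2569 -0.0492  0.076 ] twist [-0.06  0.06 26.42]
```

Call:
send_rows([
  {"translation": [-0.052,-0.01,0.01],"twist": [0,0,5.5],"grip": 0},
  {"translation": [-0.103,-0.02,0.025],"twist": [0,0,11],"grip": 0},
  {"translation": [-0.155,-0.03,0.04],"twist": [0,0,16],"grip": 0},
  {"translation": [-0.206,-0.039,0.058],"twist": [0,0,21],"grip": 0},
  {"translation": [-0.257,-0.049,0.076],"twist": [0,0,26.4],"grip": 0},
])

```text
clock: 1.4
eef_pos: [0.4579, 0.0294, 0.1393]
tool_rot: [0.59, 0.807, -0.001, 0.0]
ft_force: [-0.2, 0.4, -0.5]
grip_width: 0.0001
```

```bash
python3 - <<'E'
from workcell import camera
import cv2
for n in("wrist","scene"):
    c=camera(n)["color"]
    if n=="scene": c=cv2.resize(c[120:350,230:480],None,fx=2.5,fy=2.5,interpolation=cv2.INTER_CUBIC)
    cv2.imwrite(f"pics/{n}1.png",c)
E
python3 go.py .457 .031 .09
```

```text
t 1.5 pos [0.458  0.0273 0.1379] F [-0.4  0.7  0.2] w -0.0001 q6 1.33
translation [0.004  0.0003 0.0479] twist [-0.2   0.12 -0.4 ]
```

View pics/wrist1.png

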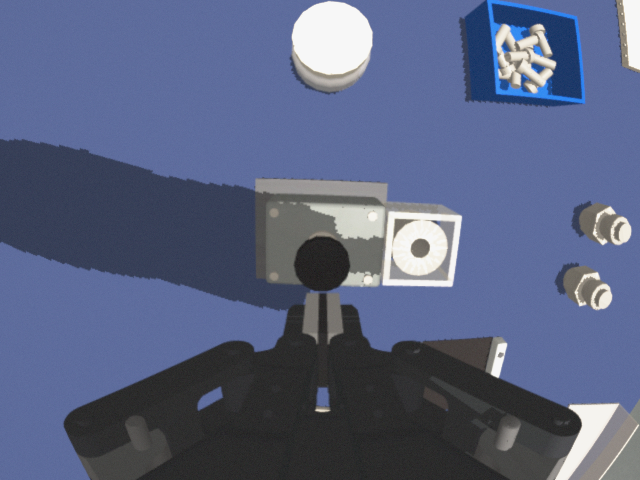

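View pics/scene1.png

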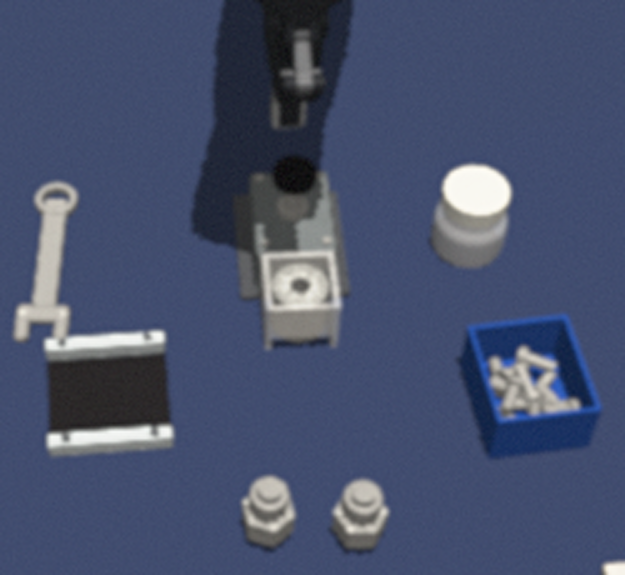

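The wrist view shows the cap at (322,263), in line with the fingers, and the scene view agrees. I'll go down to just above the cap.

Call:
send_rows([
  {"translation": [0.003,0,0.02],"twist": [0,0,0],"grip": 0},
  {"translation": [0.004,0,0.038],"twist": [0,0,0],"grip": 0},
  {"translation": [0.004,0,0.046],"twist": [0,0,0],"grip": 0},
  {"translation": [0.004,0,0.048],"twist": [0,0,0],"grip": 0},
])

```text
clock: 2.0
eef_pos: [0.4563, 0.0314, 0.0897]
tool_rot: [0.592, 0.806, -0.002, -0.001]
ft_force: [-0.4, -0.6, -0.9]
grip_width: 0.0003
```

```bash
python3 go.py .457 .031 .059
```

```text
t 2.0 pos [0.4563 0.0314 0.0897] F [-0.4 -0.6 -0.9] w 0.0003 q6 1.34
translation [-0.0005  0.0007  0.0307] twist [-0.24  0.1  -0.35]
```

Pressing slowly, about 4 mm per row.

Call:
send_rows([
  {"translation": [0,0,0.003],"twist": [0,0,0],"grip": 0},
  {"translation": [0,0,0.006],"twist": [0,0,0],"grip": 0},
  {"translation": [0,0,0.01],"twist": [0,0,0],"grip": 0},
  {"translation": [0,0,0.014],"twist": [0,0,0],"grip": 0},
  {"translation": [0,0,0.018],"twist": [0,0,0],"grip": 0},
])

```text
clock: 2.62
eef_pos: [0.4569, 0.0317, 0.0733]
tool_rot: [0.592, 0.806, -0.001, 0.0]
ft_force: [-3.8, 1.5, 10.7]
grip_width: 0.0001
```

```bash
python3 go.py .457 .031 .059
```

```text
t 2.62 pos [0.4569 0.0317 0.0733] F [-3.8  1.5 10.7] w 0.0001 q6 1.34
translation [-0.0007 -0.0001  0.0143] twist [-0.11  0.09 -0.33]
```

Call:
send_rows([
  {"translation": [0,0,0.005],"twist": [0,0,0],"grip": 0},
  {"translation": [0,0,0.009],"twist": [0,0,0],"grip": 0},
  {"translation": [0,0,0.0125],"twist": [0,0,0],"grip": 0},
  {"translation": [0,0,0.0145],"twist": [0,0,0],"grip": 0},
  {"translation": [0,0,0.015],"twist": [0,0,0],"grip": 0},
])

```text
clock: 3.25
eef_pos: [0.4569, 0.0317, 0.0597]
tool_rot: [0.592, 0.806, -0.001, 0.0]
ft_force: [-3.7, 0.3, 11.0]
grip_width: -0.0002
```

```bash
python3 go.py .457 .031 .059
```

```text
t 3.25 pos [0.4569 0.0317 0.0597] F [-3.7  0.3 11. ] w -0.0002 q6 1.34
translation [-0.0007 -0.0001  0.0007] twist [-0.06  0.1  -0.33]
```

Call:
send_rows([
  {"translation": [0,0,0.001],"twist": [0,0,0],"grip": 0},
  {"translation": [0,0,0.0025],"twist": [0,0,0],"grip": 0},
  {"translation": [0,0,0.0025],"twist": [0,0,0],"grip": 0},
])

```text
clock: 3.62
eef_pos: [0.4569, 0.0317, 0.0584]
tool_rot: [0.592, 0.806, -0.001, 0.001]
ft_force: [-3.8, 0.2, 9.9]
grip_width: 0.0001
```

```bash
python3 go.py .457 .031 .059
```

```text
t 3.62 pos [0.4569 0.0317 0.0584] F [-3.8  0.2  9.9] w 0.0001 q6 1.34
translation [-0.0007 -0.0001 -0.0006] twist [-0.02  0.1  -0.33]
```

Pressed about 27.6 mm. Now I'll rise, gently at first.

Call:
send_rows([
  {"translation": [0,0,-0.008],"twist": [0,0,0],"grip": 0},
  {"translation": [0,0,-0.018],"twist": [0,0,0],"grip": 0},
  {"translation": [0,0,-0.028],"twist": [0,0,0],"grip": 0},
  {"translation": [0,0,-0.045],"twist": [0,0,0],"grip": 0},
  {"translation": [0,0,-0.08],"twist": [0,0,0],"grip": 0},
])

```text
clock: 4.25
eef_pos: [0.4558, 0.0318, 0.138]
tool_rot: [0.592, 0.806, -0.002, -0.001]
ft_force: [-0.1, -0.1, 0.1]
grip_width: -0.0002
```

Run:
```python
from workcell import camera
import cv2,pickle
d={}
for n in("top","scene"):
    c=camera(n);d[n]=c;c=c["color"]
    c=c[120:350,230:480] if n=="scene" else c[155:365,190:430]
    c=cv2.resize(c,None,fx=2.5,fy=2.5,interpolation=cv2.INTER_CUBIC)
    cv2.imwrite(f"pics/{n}2.png",c)
pickle.dump(d,open("c2.pkl","wb"))
```

```text
(no output)
```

View pics/top2.png

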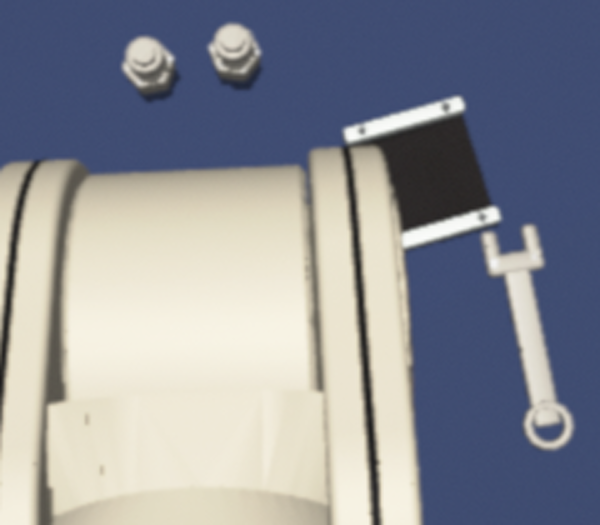

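View pics/scene2.png

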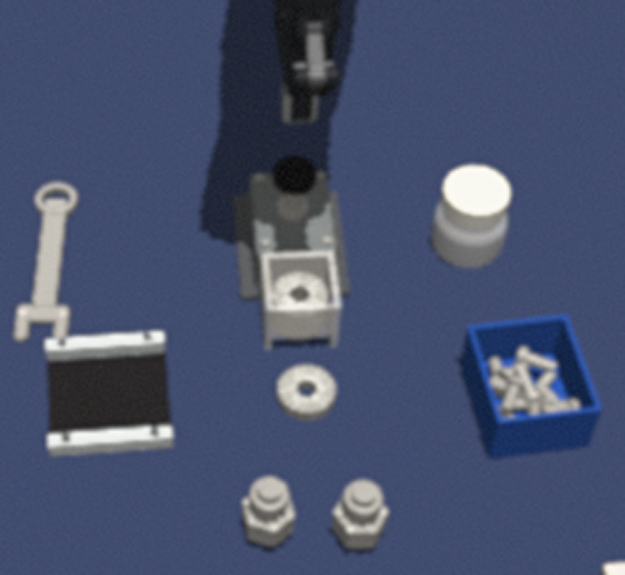

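The scene view shows the washer out on the bench with its bore at zoomed (307,387). The plunger is up and the stack has dropped. The arm hides the top view.

```bash
cat >> h.py <<'E'
def lane(p):
    p=np.array(p[:2])-[.619,-.0664];a=np.radians(17.8);return np.array([p@[np.cos(a),np.sin(a)],p@[np.sin(a),-np.cos(a)]])
def wash(c,box=None):
    "ellipse of the washer's light top face in the scene view"
    im=c["color"];hsv=cv2.cvtColor(im,cv2.COLOR_BGR2HSV);m=((hsv[...,1]<70)&(hsv[...,2]>110)).astype(np.uint8)
    mm=np.zeros_like(m);x0,y0,x1,y1=box;mm[y0:y1,x0:x1]=m[y0:y1,x0:x1]
    for k in cv2.findContours(mm,cv2.RETR_EXTERNAL,cv2.CHAIN_APPROX_NONE)[0]:
        if cv2.contourArea(k)<60:continue
        e=cv2.fitEllipse(k);p=onz(c,*e[0],.006)
        print("washer px",np.round(e[0],1),np.round(e[1],1),"xyz",p.round(4),"lane xy",lane(p).round(4))
E
python3 - <<'E'
import pickle
from h import *
d=pickle.load(open("c2.pkl","rb"));s=d["scene"]
wash(s,(335,262,370,292))
p=onz(s,(307+.5)/2.5-.5+230,(386+.5)/2.5-.5+120,.01);print(p,lane(p))
# lane check in scene: outer corners of rails, zoomed px
for q in [(47,341),(163,334),(47,437),(172,428)]:
    P=onz(s,(q[0]+.5)/2.5-.5+230,(q[1]+.5)/2.5-.5+120,.014);print(P.round(4),lane(P).round(4))
E
```

```text
washer px [352.2 275. ] [20.3 24.4] xyz [0.5831 0.0654 0.006 ] lane xy [ 0.0061 -0.1365]
[0.5838703  0.06592898 0.01      ] [ 0.00700433 -0.1367333 ]
[ 0.5887 -0.1202  0.014 ] [-0.0453  0.042 ]
[ 0.5648 -0.0416  0.014 ] [-0.044  -0.0402]
[ 0.6662 -0.0973  0.014 ] [0.0354 0.0439]
[ 0.6407 -0.0167  0.014 ] [ 0.0358 -0.0407]
```

```bash
python3 go.py .5715 .1028 .1
```

```text
t 4.35 pos [0.4599 0.0321 0.1419] F [ 0.8 -0.1  0.6] w 0.0005 q6 1.34
translation [0.0341 0.1274 0.0427] twist [ 0.4   0.21 -0.33]
```

Call:
send_rows([
  {"translation": [0.01,0.035,0],"twist": [0,0,0],"grip": 0.28},
  {"translation": [0.02,0.075,0.005],"twist": [0,0,0],"grip": 0.28},
  {"translation": [0.03,0.11,0.02],"twist": [0,0,0],"grip": 0.28},
  {"translation": [0.034,0.127,0.043],"twist": [0.4,0.2,-0.3],"grip": 0.28},
  {"translation": [0.034,0.127,0.043],"twist": [0.4,0.2,-0.3],"grip": 0.28},
])

```text
clock: 4.97
eef_pos: [0.5701, 0.1029, 0.0965]
tool_rot: [0.589, 0.808, -0.002, -0.002]
ft_force: [-1.3, -0.9, -0.3]
grip_width: 0.0242
```

```bash
python3 - <<'E'
from workcell import camera
import cv2
for n in("wrist","scene"):
    c=camera(n)["color"]
    if n=="scene": c=cv2.resize(c[120:350,230:480],None,fx=2.5,fy=2.5,interpolation=cv2.INTER_CUBIC)
    cv2.imwrite(f"pics/{n}3.png",c)
E
python3 go.py .5715 .1028 .004
```

```text
t 5.08 pos [0.5703 0.1023 0.0989] F [ 0.6 -0.8 -0.3] w 0.024 q6 1.44
translation [0.0001 0.0015 0.0949] twist [-0.12 -0.   -0.03]
```

View pics/wrist3.png

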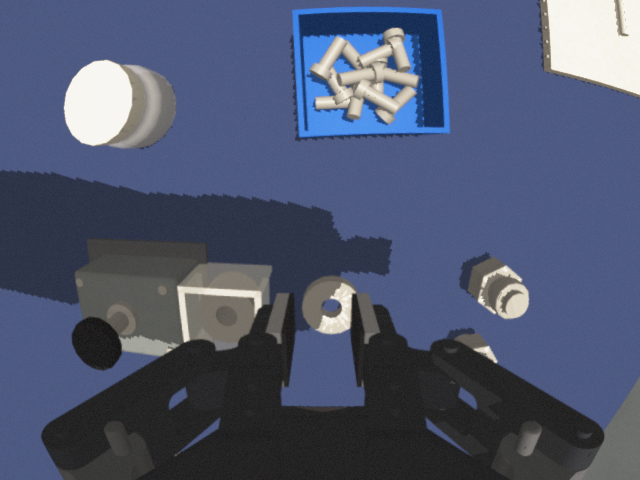

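View pics/scene3.png

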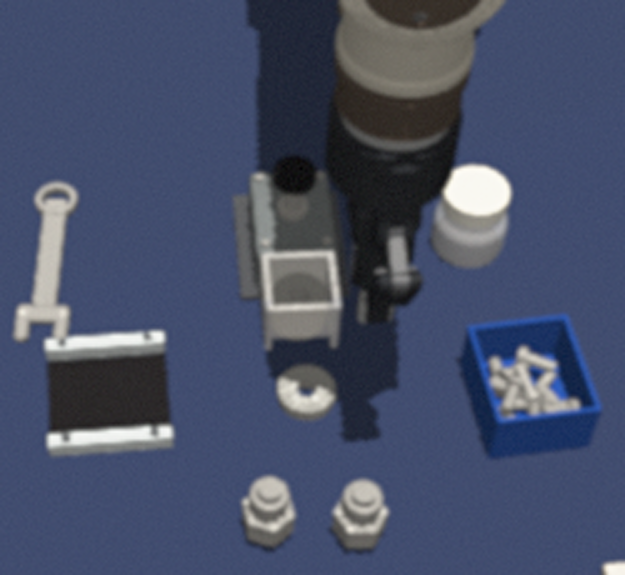

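The washer in the wrist view is at about (331,304), slightly right of the gripper's centre line. I'll check its position with the fisheye model.

```bash
cat >> h.py <<'E'
def wray(c,u,v,z):
    K=c["intrinsics"];a,b=u-K[0,2],v-K[1,2];r=np.hypot(a,b);th=r/K[0,0]
    d=R.from_quat(c["rotation"]).apply([a/r*np.sin(th),b/r*np.sin(th),np.cos(th)]);p=np.array(c["xyz"]);return p+d*(z-p[2])/d[2]
E
python3 - <<'E'
from workcell import camera
from h import *
c=camera("wrist");print(c["xyz"])
i=cv2.cvtColor(c["color"],cv2.COLOR_BGR2HSV)
for u,v,z,n in [(331,304,.005,"washer"),(333,306,.01,"bore"),(96,343,.086,"cap"),(97,103,.06,"jar")]:
    p=wray(c,u,v,z);print(n,p.round(4),lane(p).round(4))
cv2.imwrite("pics/w4.png",cv2.resize(c["color"][240:380,200:460],None,fx=3,fy=3,interpolation=cv2.INTER_CUBIC))
E
```

```text
[0.54987623 0.16979054 0.24182246]
washer [0.5883 0.0683 0.005 ] [ 0.0119 -0.1377]
bore [0.5892 0.0694 0.01  ] [ 0.0132 -0.1384]
cap [0.4591 0.0353 0.086 ] [-0.1212 -0.1457]
jar [0.4228 0.1608 0.06  ] [-0.1173 -0.2763]
```

View pics/w4.png

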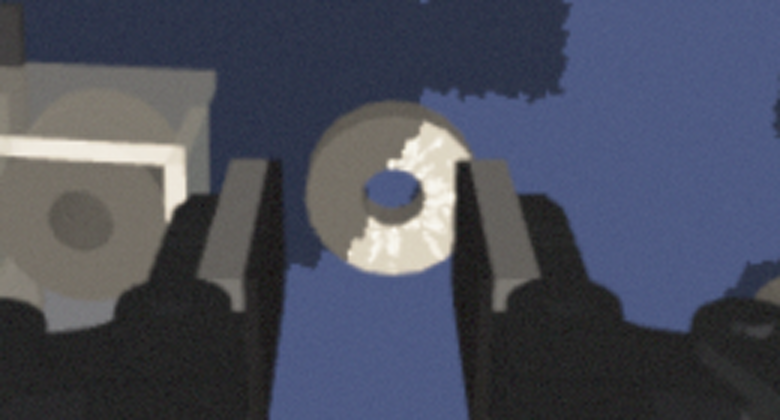

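```bash
python3 go.py .5743 .1037 .005
```

```text
t 5.12 pos [0.5706 0.1023 0.0998] F [-0.4 -0.4 -0.2] w 0.0241 q6 1.44
translation [0.0003 0.004  0.0948] twist [-0.03  0.01 -0.05]
```

Call:
send_rows([
  {"translation": [0,0.004,0.03],"twist": [0,0,0],"grip": 0.28},
  {"translation": [0,0.004,0.06],"twist": [0,0,0],"grip": 0.28},
  {"translation": [0,0.004,0.08],"twist": [0,0,0],"grip": 0.28},
  {"translation": [0,0.004,0.09],"twist": [0,0,0],"grip": 0.28},
  {"translation": [0,0.004,0.0945],"twist": [0,0,0],"grip": 0.28},
])

```text
clock: 5.75
eef_pos: [0.5746, 0.1032, 0.0058]
tool_rot: [0.59, 0.808, 0.0, 0.0]
ft_force: [-0.4, -0.2, 0.3]
grip_width: 0.0239
```

```bash
python3 - <<'E'
from workcell import camera
import cv2
c=camera("wrist")["color"];cv2.imwrite("pics/w5.png",c)
E
python3 go.py .5743 .1037 .005
```

```text
t 5.8 pos [0.5745 0.1033 0.0055] F [ 0.3 -0.9  0. ] w 0.024 q6 1.44
translation [ 0.0005 -0.0001  0.0005] twist [ 0.    0.01 -0.07]
```

View pics/w5.png

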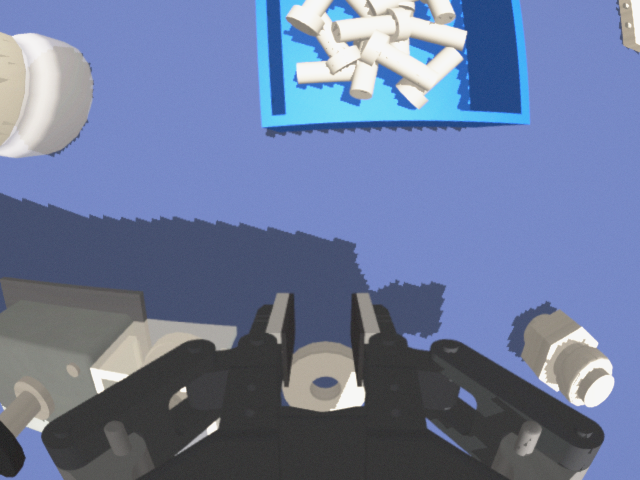

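The washer is in front of the fingers at about (324,378), centred in the gap. Pushing starts now.

Call:
send_rows([
  {"translation": [-0.006,0,0.0005],"twist": [0,0,0],"grip": 0.28},
  {"translation": [-0.012,0,0.0005],"twist": [0,0,0],"grip": 0.28},
  {"translation": [-0.018,0,0.0005],"twist": [0,0,0],"grip": 0.28},
  {"translation": [-0.026,-0.001,0.0005],"twist": [0,0,0],"grip": 0.28},
  {"translation": [-0.034,-0.002,0.0005],"twist": [0,0,0],"grip": 0.28},
])

```text
clock: 6.42
eef_pos: [0.5831, 0.0697, 0.0051]
tool_rot: [0.59, 0.808, -0.0, 0.0]
ft_force: [0.1, 0.5, 0.2]
grip_width: 0.024
```

```bash
python3 - <<'E'
from workcell import camera
import cv2,pickle
d={n:camera(n) for n in("wrist","scene")}
pickle.dump(d,open("c6.pkl","wb"))
cv2.imwrite("pics/w6.png",d["wrist"]["color"][240:])
cv2.imwrite("pics/s6.png",cv2.resize(d["scene"]["color"][220:330,230:430],None,fx=3.5,fy=3.5,interpolation=cv2.INTER_CUBIC))
E
python3 go.py .6107 -.0407 .005
```

```text
t 6.53 pos [0.5831 0.0691 0.005 ] F [0.4 0.2 0.6] w 0.0241 q6 1.38
translation [-1.13e-01 -7.00e-03  1.00e-04] twist [-0.    0.04 -0.15]
```

View pics/w6.png

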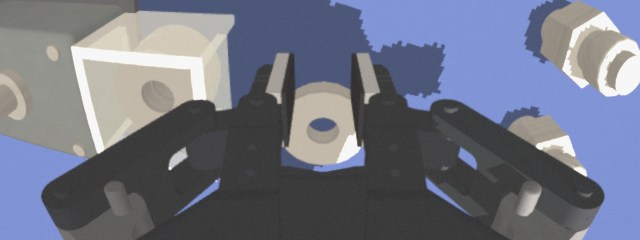

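View pics/s6.png

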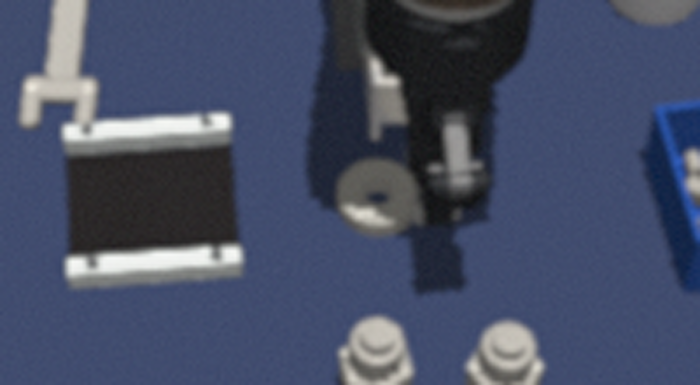

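The washer lies flat and nests against both fingertips. In the zoomed scene view it is at (378,196). I'll measure its offset from the TCP.

Run:
```python
import pickle
from h import *
d=pickle.load(open("c6.pkl","rb"));s=d["scene"]
p=onz(s,378.5/3.5-.5+230,196.5/3.5-.5+220,.008);print(p,lane(p),"tcp",lane([.5831,.0694]))
p=wray(d["wrist"],323,240+126,.009);print(p,lane(p))
```

```text
[0.59132371 0.04118232 0.008     ] [ 0.006536  -0.1108928] tcp [ 0.00733198 -0.14027363]
[0.59147674 0.0473611  0.009     ] [ 0.00857053 -0.11672902]
```

Call:
send_rows([
  {"translation": [-0.01,-0.001,0],"twist": [0,0,0],"grip": 0.28},
  {"translation": [-0.02,-0.003,0],"twist": [0,0,0],"grip": 0.28},
  {"translation": [-0.03,-0.005,0],"twist": [0,0,0],"grip": 0.28},
  {"translation": [-0.04,-0.006,0],"twist": [0,0,0],"grip": 0.28},
  {"translation": [-0.048,-0.007,0],"twist": [0,0,0],"grip": 0.28},
])

```text
clock: 7.15
eef_pos: [0.5911, 0.0204, 0.005]
tool_rot: [0.59, 0.807, -0.0, 0.0]
ft_force: [0.5, -0.6, 0.7]
grip_width: 0.0238
```

```bash
python3 - <<'E'
from workcell import camera
import cv2,pickle
d={n:camera(n) for n in("wrist","scene")}
pickle.dump(d,open("c7.pkl","wb"))
cv2.imwrite("pics/w7.png",d["wrist"]["color"][240:])
cv2.imwrite("pics/s7.png",cv2.resize(d["scene"]["color"][220:330,230:430],None,fx=3.5,fy=3.5,interpolation=cv2.INTER_CUBIC))
E
python3 go.py .6107 -.0407 .005
```

```text
t 7.25 pos [0.5913 0.0202 0.005 ] F [-0.6  0.4  0.5] w 0.0236 q6 1.3
translation [-0.0639  0.0001  0.0001] twist [ 0.    0.06 -0.23]
```

View pics/w7.png

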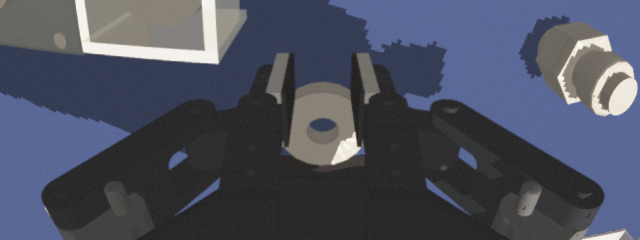

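View pics/s7.png

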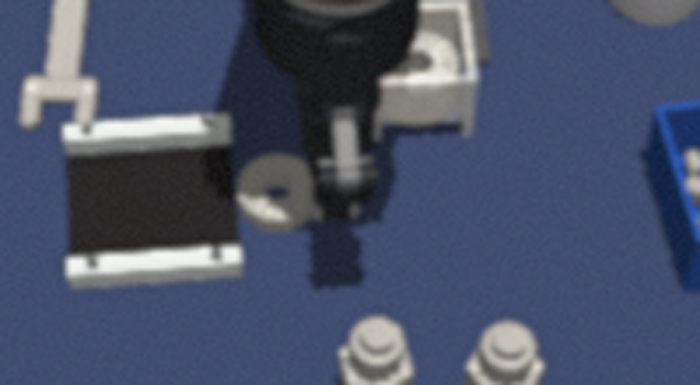

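The washer is at the lane's open end, centred between the rails. I'll continue in.

Call:
send_rows([
  {"translation": [-0.009,0,0],"twist": [0,0,0],"grip": 0.28},
  {"translation": [-0.018,0,0],"twist": [0,0,0],"grip": 0.28},
  {"translation": [-0.027,0,0],"twist": [0,0,0],"grip": 0.28},
  {"translation": [-0.036,0,0],"twist": [0,0,0],"grip": 0.28},
  {"translation": [-0.042,0,0],"twist": [0,0,0],"grip": 0.28},
])

```text
clock: 7.88
eef_pos: [0.6042, -0.0206, 0.0051]
tool_rot: [0.591, 0.807, -0.0, 0.0]
ft_force: [-0.2, 1.0, 0.3]
grip_width: 0.024
```

```bash
python3 - <<'E'
from workcell import camera
import cv2,pickle
d={n:camera(n) for n in("wrist","scene")}
pickle.dump(d,open("c8.pkl","wb"))
cv2.imwrite("pics/w8.png",d["wrist"]["color"][240:])
cv2.imwrite("pics/s8.png",cv2.resize(d["scene"]["color"][220:330,230:430],None,fx=3.5,fy=3.5,interpolation=cv2.INTER_CUBIC))
E
python3 go.py .6107 -.0407 .005
```

```text
t 7.97 pos [ 0.6042 -0.0207  0.0051] F [-0.2 -0.7 -0.5] w 0.0241 q6 1.23
translation [-0.0211  0.0002  0.0001] twist [ 0.01  0.07 -0.28]
```

View pics/s8.png

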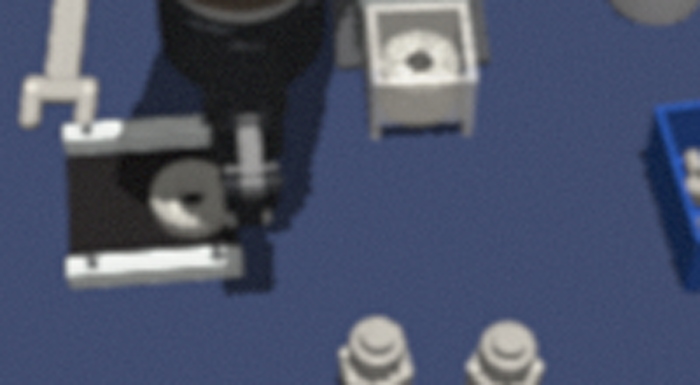

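The washer is inside the lane, zoomed (190,197), against the lane middle at about (152,200). That leaves about 19 mm.

Call:
send_rows([
  {"translation": [-0.007,0,0],"twist": [0,0,0],"grip": 0.28},
  {"translation": [-0.013,0,0],"twist": [0,0,0],"grip": 0.28},
  {"translation": [-0.017,0,0],"twist": [0,0,0],"grip": 0.28},
  {"translation": [-0.0195,0,0],"twist": [0,0,0],"grip": 0.28},
  {"translation": [-0.0195,0,0],"twist": [0,0,0],"grip": 0.28},
])

```text
clock: 8.6
eef_pos: [0.6102, -0.0395, 0.0051]
tool_rot: [0.591, 0.806, -0.0, 0.001]
ft_force: [0.3, 0.3, -0.7]
grip_width: 0.024
```

Call:
send_rows([
  {"translation": [0.008,0,0],"twist": [0,0,0],"grip": 0.28},
  {"translation": [0.025,0,0],"twist": [0,0,0],"grip": 0.28},
  {"translation": [0.03,0,-0.03],"twist": [0,0,0],"grip": 0.28},
  {"translation": [0.03,0,-0.08],"twist": [0,0,0],"grip": 0.28},
  {"translation": [0.03,0,-0.13],"twist": [0,0,0],"grip": 0.28},
])

```text
clock: 9.22
eef_pos: [0.6001, -0.009, 0.136]
tool_rot: [0.591, 0.807, -0.001, -0.0]
ft_force: [0.7, -0.1, -0.4]
grip_width: 0.0243
```

Call:
send_rows([
  {"translation": [0.05,-0.02,-0.02],"twist": [0,0,0],"grip": 0.28},
  {"translation": [0.1,-0.04,-0.04],"twist": [0,0,0],"grip": 0.28},
  {"translation": [0.15,-0.07,-0.05],"twist": [0,0,0],"grip": 0.28},
  {"translation": [0.2,-0.1,-0.06],"twist": [0,0,0],"grip": 0.28},
  {"translation": [0.2,-0.1,-0.06],"twist": [0,0,0],"grip": 0.28},
])

```text
clock: 9.85
eef_pos: [0.4413, 0.1544, 0.1971]
tool_rot: [0.588, 0.809, 0.0, -0.0]
ft_force: [0.9, 1.0, 0.2]
grip_width: 0.0239
```

Run:
```python
from workcell import camera
import cv2,pickle
d={n:camera(n) for n in("top","scene")}
pickle.dump(d,open("c9.pkl","wb"))
cv2.imwrite("pics/t9.png",cv2.resize(d["top"]["color"][155:365,190:430],None,fx=2.5,fy=2.5,interpolation=cv2.INTER_CUBIC))
cv2.imwrite("pics/s9.png",cv2.resize(d["scene"]["color"][150:350,230:480],None,fx=3,fy=3,interpolation=cv2.INTER_CUBIC))
```

```text
(no output)
```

View pics/s9.png

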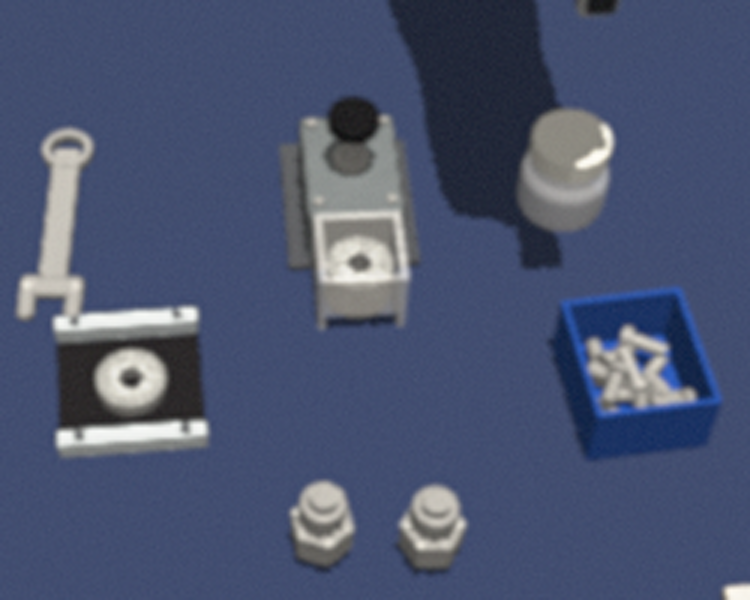

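View pics/t9.png

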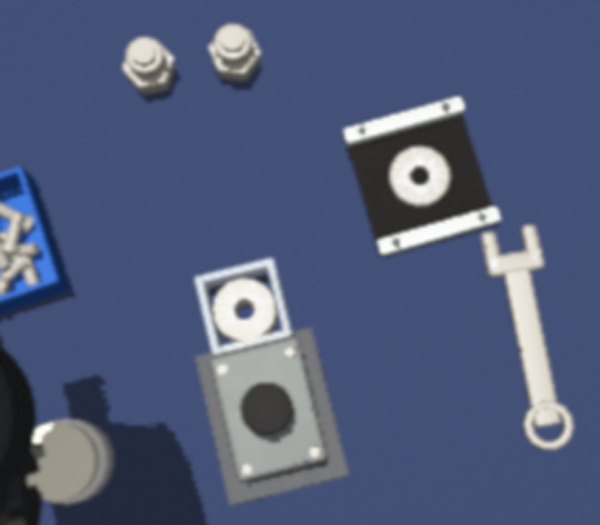

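The top view shows the washer flat at zoomed (420,176), at the lane's middle. The plunger is up, the stack sits centred, and nothing else has moved. The arm is clear, so I'll measure once and hand in.

Run:
```python
import pickle
from h import *
from workcell import bot
t=pickle.load(open("c9.pkl","rb"))["top"]
p=onz(t,420.5/2.5-.5+190,176.5/2.5-.5+155,.01);print(p,lane(p))
o=bot.get_obs();print(o["clock"],o["ft_force"],abs(o["joint_vel"]).max())
bot.job_done()
```

```text
[ 0.61816981 -0.06618253  0.01      ] [-0.00072397 -0.00046085]
9.95 [ 1.18884852 -0.29082445 -0.41534301] 0.03764595732998558
the job is handed in; nothing more can be done
```

I pressed the plunger once, about 27.6 of its 28 mm, at roughly 30 mm/s. One washer came out, and the plunger came back up. I then pushed the washer along the bench with the two fingertips (24 mm apart, 5 mm above the bench) into the pick-up lane, and backed the arm away. I handed the job in at about 10 s; it gave no verdict.

**Last checks, from the final top and scene views:**
- **Washer:** it lies flat between the rails, 0.7 mm across and 0.5 mm along from the lane's middle.
- **Dispenser:** the plunger looks fully up, and the remaining stack sits centred in the magazine. I judged both from the pictures.
- **Other objects:** the fittings, jar and wrench look unmoved.
- **Arm:** it is clear of everything, with only noise-level force (about 1 N).

**One disagreement:** the scene and wrist cameras put the ejected washer about 5 mm apart across the lane. I used a value in between, and the washer settled between the two fingertips as planned.

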